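# Make up two microscope kits

## Robot

A 6-joint arm with a two-finger parallel gripper is mounted at the origin on a cart in front of the work surface, level with it; the furniture and walls round the work are solid. World frame = base frame: x ahead of the robot, y to its left, z up, the work surface at z = 0. Lengths are in m, angles in degrees, forces in N, time in s.
With the tool pointing down it reaches from about 0.375 to 0.925 m from the base axis. Payload 5.7 kg.
Tool frame: the origin (TCP) lies midway between the tips of the shut fingers; the grasp point (between the pads) lies 19 mm behind it; z points along the fingers, y is the line along which they close (so a half turn about z gives the same grasp; the last joint's range is limited). The gripper opens to 85 mm and grips with 20 to 120 N. Pads are 22 mm wide; open, the fingers measure 114 mm over their backs; the gripper's body (76 mm by 85 mm) begins 54 mm behind the grasp point. The pads swing forward as they close: fully open they stand 13 mm farther back than shut.
Start: joints at [-6.595, 20.558, 86.54, -0, 72.909, -6.595], TCP at [0.6, -0, 0.209] pointing down, gripper open.
Joint ranges: [-170.27, 170.27], [-57.76, 135], [12.27, 136.19], [-55.21, 235.2], [11.17, 155.16], [-170.74, 170.74]. Speed limits (degrees/s): [136.94, 136.94, 180, 180, 180, 180].

## Interface

Orientations are given as [roll, pitch, yaw] about the fixed x, y, z axes, in that order (R = Rz(yaw) Ry(pitch) Rx(roll)).
In Python, from workcell import manip gives the robot as it stands.
- The arm moves only by the tool move_arm, never from a script. Its argument "steps" is a list that holds one entry, the list of rows, each a list of 5 numbers: the opening, from -1 (shut) to 1 (fully open), then the shift along the tool's x, y, z in mm, then the turn about the tool's z in degrees. In form: [[[claw, dx, dy, dz, twist], ...]]. A call has 1 to 12 rows; each row shifts and turns the commanded pose from where the row before left it, along the tool's axes as they then stand; what a row does not reach is not made up. A row lasts 1/10 s, in which the tool goes at most 50 mm and 8.59 degrees, less where a joint would pass 70% of its speed; a pose out of reach is approached as far as the arm can. A call with a gripper value outside its range is refused whole. The fingers move at their own pace and stop on an object; "grip_force" is the grip in N (left out, the last holds). Time passes only in rows, so rows that do not move let the fingers close. It gives the time, the measured TCP pose, the force, the opening and the grip force at its end, in the units of the state.
- manip.observe(): the state, without advancing time (a new reading comes with each control period).
- manip.grab_frame(name): name is "scene" or "top" or "wrist"; returns the picture (480x640x3 uint8, red, green, blue); there is no depth.
- manip.get_calibration(name): a dict with "intrinsics" (3x3 intrinsics, pixels), "distortion" ([k1, k2, p1, p2, k3] as OpenCV has them; the pictures are not rectified), "position" and "rotation" of the camera in the world; the wrist camera has in their place "mount" (4x4, takes a point from camera to tool coordinates, whose origin is the TCP and whose axes are the flange's). Camera axes: x right, y up, looking along -z (the intrinsics and any distortion apply to the point x, -y, -z); pixel columns grow to the right and rows downward; lengths in m; the calibration is good to about 2 mm. A picture is of the moment at which its call begins: read the wrist's pose just before it. get_calibration takes no time and is no camera call.
- manip.hand_in(): hands the job in; it is judged then, once.
The state is a dict: "time": time; "joint_positions": joint angles; "qd": joint speeds; "joint_torque": joint torques, N m; "ee_pos": TCP position; "ee_rot": TCP orientation; "force": force on the tool from outside, world axes, zero at the start; "ft_torque": the same for the moment, N m; "opening": opening from 0.0 (shut) to 1.0 (fully open); "gripper_force": force on a finger pad.
Only numpy, scipy, OpenCV 4.12 (cv2) and the standard library are available. Lean on these libraries where they do the work, as an engineer would, in place of code of your own. Each camera call takes 0.05 s, during which the arm holds its last target. There are 200 camera calls.

## Task

Make up the two microscope kits from the stock standing on the bench. The long tray with three recesses gets one dropper bottle, the objective case and the small oil bottle; the short tray with two recesses gets the other dropper bottle and the eyepiece, each thing standing upright on the floor of a recess of its own. Do not tip over or drop any of them, and leave the petri dish, the cover glass box and the beaker where they are.

Things in the scene. Friction and masses are not known exactly. Their poses are not given: they have to be found in the camera images.
- dropper_1: amber glass dropper bottle with a black rubber bulb, standing upright. Body 37 mm diameter up to 66 mm above its underside, then a black collar 23 mm diameter from 66 to 80 mm, then the bulb 14 mm diameter up to 107 mm. 85 g. Origin: centre of the underside, z up. Loose. The two dropper bottles are interchangeable (only the colour of the label band differs). 
- dropper_2: amber glass dropper bottle with a black rubber bulb, standing upright. Body 37 mm diameter up to 66 mm above its underside, then a black collar 23 mm diameter from 66 to 80 mm, then the bulb 14 mm diameter up to 107 mm. 85 g. Origin: centre of the underside, z up. Loose. The two dropper bottles are interchangeable (only the colour of the label band differs). 
- lens_case: objective case: white round screw-top plastic jar with a black cap, standing upright; body 37 mm diameter up to 36 mm, cap 39 mm diameter from 37 to 55 mm; the cap does not come off. 110 g. Origin: centre of the underside, z up. Loose.
- oil_bottle: small bottle of immersion oil: yellowish body 27 mm diameter up to 47 mm above its underside, white cap 16 mm diameter from there to 61 mm, standing upright; the cap does not come off. 30 g. Origin: centre of the underside, z up. Loose.
- eyepiece: spare microscope eyepiece, black with a pale middle band, standing upright on its wide end: 42 mm high. 75 g. The diameter is 37 mm from 2 to 18 mm above its underside, then tapers evenly to 23 mm at 40 mm, as far as fingers feel it. Origin: centre of the underside, z up. Loose.
- long_tray: long kit tray with three recesses, fixed: grey slab 216 mm along its own y, 88 mm along x, 14 mm high (a low tab juts 10 mm out at each y end). Round recesses 58 mm in diameter, 10 mm deep (floor 4 mm above the bench), centred at x = 0, y = -68, 0 and +68 mm in the tray's frame; one thing to a recess. Origin: centre of the underside, z up.
- short_tray: short kit tray with two recesses, fixed: grey slab 148 mm along its own y, 88 mm along x, 14 mm high (a low tab juts 10 mm out at each y end). Round recesses 58 mm in diameter, 10 mm deep (floor 4 mm above the bench), centred at x = 0, y = -34 and +34 mm in the tray's frame; one thing to a recess. Origin: centre of the underside, z up.
- petri_dish: bystander: covered petri dish, 60 mm diameter, 14 mm high, loose on the bench. Origin: centre of the underside. (Not listed: a fixed grey slide cabinet 171 mm high, upper drawer open to the far side, takes up the bench from x = 0.23 to 0.53 m, y = -0.17 to 0.09 m; carry things over or round it. Two flat sheets of white bench paper under the stock are fixed.)
- glass_box: bystander: small box of cover glasses, 31 x 41 x 18 mm high, loose on the bench. Origin: centre of the underside.
- beaker: bystander: glass beaker, 52 x 58 mm wide over its spout, 70 mm high, loose on the bench. Origin: centre of the underside.
Things that resemble listed ones, but are neither listed nor needed, are in the scene too. Leave any blue or purple look-alike of the oil_bottle alone.

How it is judged (in metres and radians):
At the end, for the whole second after the job is handed in: Long tray: a dropper bottle, the objective case, the oil bottle; short tray: the other dropper bottle, the eyepiece. Each stands on the floor of its own recess (underside under 8 mm above the bench), upright within about 7 degrees, released, at rest ((((x of dropper_1 in the frame of long_tray between -0.03 and 0.03 m and y of dropper_1 in the frame of long_tray between -0.098 and 0.098 m and z of dropper_1 in the frame of long_tray below 0.008 m and angle between dropper_1's own z axis and vertical below 0.12 rad) and (x of dropper_2 in the frame of short_tray between -0.03 and 0.03 m and y of dropper_2 in the frame of short_tray between -0.064 and 0.064 m and z of dropper_2 in the frame of short_tray below 0.008 m and angle between dropper_2's own z axis and vertical below 0.12 rad)) or ((x of dropper_2 in the frame of long_tray between -0.03 and 0.03 m and y of dropper_2 in the frame of long_tray between -0.098 and 0.098 m and z of dropper_2 in the frame of long_tray below 0.008 m and angle between dropper_2's own z axis and vertical below 0.12 rad) and (x of dropper_1 in the frame of short_tray between -0.03 and 0.03 m and y of dropper_1 in the frame of short_tray between -0.064 and 0.064 m and z of dropper_1 in the frame of short_tray below 0.008 m and angle between dropper_1's own z axis and vertical below 0.12 rad))) and x of lens_case in the frame of long_tray between -0.03 and 0.03 m and y of lens_case in the frame of long_tray between -0.098 and 0.098 m and z of each of lens_case, oil_bottle in the frame of long_tray below 0.008 m and angle between each of lens_case, oil_bottle, eyepiece's own z axis and vertical below 0.12 rad and x of oil_bottle in the frame of long_tray between -0.03 and 0.03 m and y of oil_bottle in the frame of long_tray between -0.098 and 0.098 m and x of eyepiece in the frame of short_tray between -0.03 and 0.03 m and y of eyepiece in the frame of short_tray between -0.064 and 0.064 m and z of eyepiece in the frame of short_tray below 0.008 m and linear speed of each of dropper_1, dropper_2, lens_case, oil_bottle, eyepiece below 0.02 m/s); the robot touches nothing.
It fails at once if one of the five stock things is tipped over (leans more than 45 degrees) (angle between any of dropper_1, dropper_2, lens_case, oil_bottle, eyepiece's own z axis and vertical above 0.785 rad).
It fails at once if one of the five stock things is dropped (falls free of the fingers from more than about 25 mm) ((height (world z) of dropper_1 below 0.06 m and linear speed of dropper_1 above 0.7 m/s and contact force between the fingers and dropper_1 below 0.05 N) or (height (world z) of dropper_2 below 0.06 m and linear speed of dropper_2 above 0.7 m/s and contact force between the fingers and dropper_2 below 0.05 N) or (height (world z) of lens_case below 0.06 m and linear speed of lens_case above 0.7 m/s and contact force between the fingers and lens_case below 0.05 N) or (height (world z) of oil_bottle below 0.06 m and linear speed of oil_bottle above 0.7 m/s and contact force between the fingers and oil_bottle below 0.05 N) or (height (world z) of eyepiece below 0.06 m and linear speed of eyepiece above 0.7 m/s and contact force between the fingers and eyepiece below 0.05 N)).
It fails at once if the petri dish, the cover glass box or the beaker is shifted by more than 20 mm (distance of any of petri_dish, glass_box, beaker from where it was at the start of the episode above 0.02 m).
It also fails if it takes over 128 s, if anything falls off the work surface, if the arm or the gripper's body presses on something with over 40 N, if the wrist force passes 120 N, or if a joint passes its speed limit or range.

## Working session

There is one attempt and no reset: what is moved stays moved. The work goes in short steps, Python scripts to look and compute and a tool call to move; the robot and the scene stay as the last step left them, time stands still between calls to the robot, and variables do not carry over. Pictures are saved under pics/ and viewed, at most 14 in all, crops included, and the job is handed in when it is done.

Besides the shell and the picture viewer there is one more tool, called after "Call:" by a JSON object that holds its "name" and its "arguments", one argument or row to a line. move_arm: Moves the arm, as the interface text tells. Its arguments: {"type":"object","properties":{"steps":{"type":"array","items":{"type":"array","items":{"type":"array","items":{"type":"number"}}}},"grip_force":{"type":"number"}},"required":["steps"]}

```bash
mkdir -p pics; ls
cat > h.py <<'E'
import numpy as np, cv2
from workcell import manip
def snap(n,f):
    s=manip.observe(); im=manip.grab_frame(n); cv2.imwrite(f'pics/{f}.png',cv2.cvtColor(im,cv2.COLOR_RGB2BGR)); return s,im
E
python3 - <<'E'
from h import *
snap('top','top0'); snap('scene','scene0')
for n in('top','scene','wrist'): print(manip.get_calibration(n))
print(manip.observe())
E
```

```text
pics
{'intrinsics': array([[534.16264622,   0.        , 321.34166312],
       [  0.        , 534.16264622, 235.12232854],
       [  0.        ,   0.        ,   1.        ]]), 'distortion': array([-0.08612235,  0.        ,  0.        ,  0.        ,  0.        ]), 'position': array([0.25841804, 0.04526526, 1.46003276]), 'rotation': array([ 11.10481166,  -0.41962707, -90.16394615])}
{'intrinsics': array([[561.88406307,   0.        , 326.14218731],
       [  0.        , 561.88406307, 240.37325147],
       [  0.        ,   0.        ,   1.        ]]), 'distortion': array([-0.03166018,  0.        ,  0.        ,  0.        ,  0.        ]), 'position': array([1.52376103, 0.02548644, 1.00523314]), 'rotation': array([46.59987989,  0.48948577, 88.81464935])}
{'intrinsics': array([[419.78388818,   0.        , 316.7779461 ],
       [  0.        , 419.78388818, 241.84012712],
       [  0.        ,   0.        ,   1.        ]]), 'distortion': array([-0.04860686,  0.        ,  0.        ,  0.        ,  0.        ]), 'mount': array([[ 9.61301081e-04,  9.61625855e-01,  2.74362519e-01,
         7.13073
[... 259 characters left out ...]
+00]])}
{'time': 0.1, 'joint_positions': array([-6.59702051e+00,  2.05942566e+01,  8.65923912e+01,  1.81268605e-03,
        7.29074542e+01, -6.59506893e+00]), 'qd': array([-0.04134117, -0.03614917, -0.10432691, -0.05051415,  0.08333951,
       -0.09640394]), 'joint_torque': array([ 5.04615236e-04, -5.28650415e+01, -2.79350227e+01, -1.37166940e-04,
        4.90131526e-03,  3.56782721e-05]), 'ee_pos': array([5.99364854e-01, 5.39631770e-05, 2.08635623e-01]), 'ee_rot': array([-1.79906720e+02, -1.25280553e-02,  8.99975040e+01]), 'force': array([ 0.08274632, -0.5054071 , -0.56584722]), 'ft_torque': array([-0.01180395,  0.06920536, -0.03794284]), 'gripper_force': 0.0, 'opening': 0.9975801568075383}
```

View pics/top0.png

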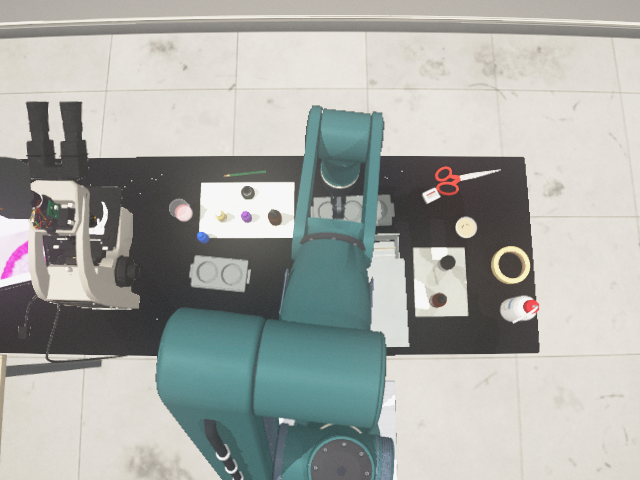

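View pics/scene0.png

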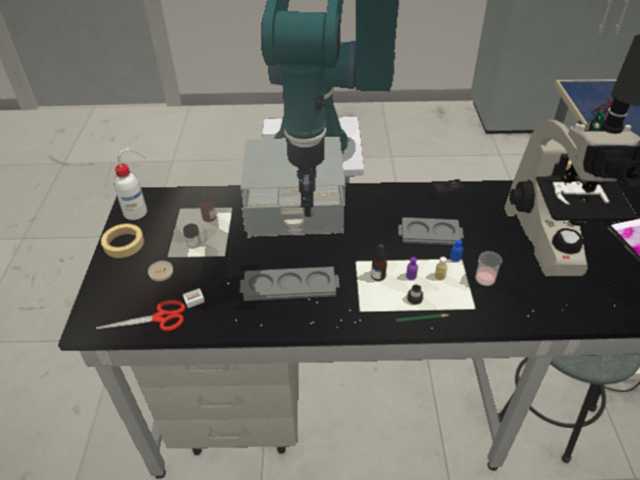

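The top view shows the left paper holding the eyepiece (248,192), oil (222,217), purple look-alike (246,216) and a dropper (275,217). The blue look-alike is at (203,237), the beaker at (180,210) and the short tray at (220,273). The right paper holds the jar (448,262) and a dropper (438,300). The long tray is at (352,209), the petri dish at (466,227) and the glass box at (432,195).

I'll confirm which is which in enlarged crops.

Run:
```python
import cv2,numpy as np
t=cv2.imread('pics/top0.png');s=cv2.imread('pics/scene0.png')
f=lambda i,x,y,w,h,k:cv2.resize(i[y:y+h,x:x+w],None,fx=k,fy=k,interpolation=cv2.INTER_CUBIC)
a=np.hstack([f(t,170,170,133,100,3),f(t,405,215,133,100,3)])
b=np.hstack([f(s,350,225,160,100,2.49)[:249,:399],f(s,130,190,160,100,2.49)[:249,:399]])
w=min(a.shape[1],b.shape[1]);cv2.imwrite('pics/crop.png',np.vstack([a[:,:w],b[:,:w]]))
```

```text
(no output)
```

View pics/crop.png

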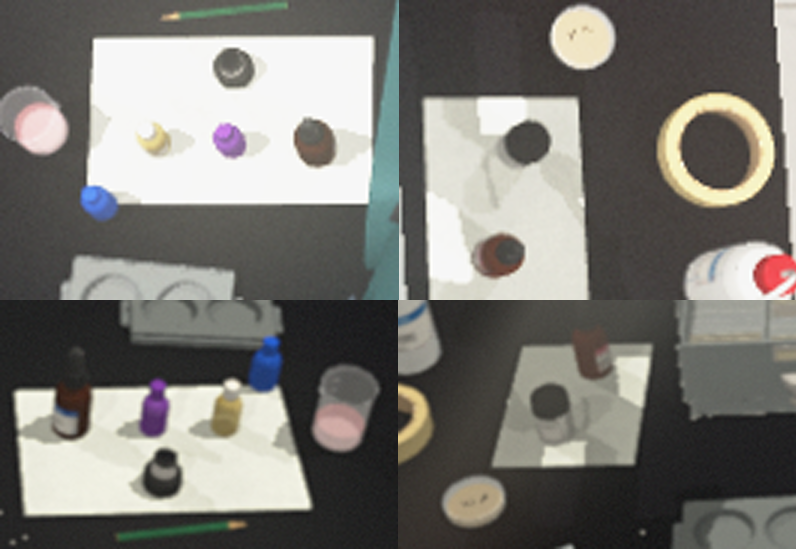

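```bash
cat >> h.py <<'E'
from scipy.spatial.transform import Rotation as Ro
F=np.diag([1,-1,-1.])
def cam(n,s=None):
    c=manip.get_calibration(n)
    if n=='wrist':
        T=np.eye(4);T[:3,:3]=Ro.from_euler('xyz',s['ee_rot'],degrees=True).as_matrix();T[:3,3]=s['ee_pos'];T=T@c['mount']
        R,p=T[:3,:3],T[:3,3]
    else: R,p=Ro.from_euler('xyz',c['rotation'],degrees=True).as_matrix(),c['position']
    return c['intrinsics'],c['distortion'],R@F,p
def ray(n,uv,z,s=None):
    K,D,R,p=cam(n,s); d=cv2.undistortPoints(np.array(uv,float).reshape(-1,1,2),K,D).reshape(-1,2)
    d=np.c_[d,np.ones(len(d))]@R.T; t=(np.broadcast_to(z,len(d))-p[2])/d[:,2]; return p+d*t[:,None]
def proj(n,P,s=None):
    K,D,R,p=cam(n,s); return cv2.projectPoints((np.atleast_2d(P)-p)@R,np.zeros(3),np.zeros(3),K,D)[0].reshape(-1,2)
E
python3 - <<'E'
from h import *
np.set_printoptions(precision=3,suppress=True)
print('top: eyep,oil,dropL,lens,dropR,petri,gbox,blue,purple,beaker');print(ray('top',[(248,192.7),(219.3,213.3),(273.7,213.3),(447.7,262.3),(442,298.3),(466,227),(432,195),(203,237),(246,216),(180,210)],[.02,.06,.107,.055,.1,.014,.018,.04,.05,.03]))
# scene crop: base pixels
f=lambda x,y,ox,oy:(ox+x/2.49,oy+(y-300)/2.49)
print('scene');print(ray('scene',[f(165,456,350,225),f(232,388,350,225),f(76,355,350,225),f(550-398,400,130,190)],[.042,.061,.107,.055]))
print('short tray top', ray('top',[(208,272),(232,272.5),(190,272),(250,275)],.014))
print('long tray scene', ray('scene',[(259,282),(288,281),(318,279)],.014))
E
```

```text
top: eyep,oil,dropL,lens,dropR,petri,gbox,blue,purple,beaker
[[ 0.662  0.238  0.02 ]
 [ 0.594  0.309  0.06 ]
 [ 0.582  0.158  0.107]
 [ 0.46  -0.303  0.055]
 [ 0.36  -0.273  0.1  ]
 [ 0.565 -0.37   0.014]
 [ 0.656 -0.277  0.018]
 [ 0.532  0.355  0.04 ]
 [ 0.588  0.238  0.05 ]
 [ 0.61   0.425  0.03 ]]
scene
[[ 0.669  0.241  0.042]
 [ 0.602  0.312  0.061]
 [ 0.6    0.162  0.107]
 [ 0.471 -0.302  0.055]]
short tray top [[0.44  0.344 0.014]
 [0.439 0.278 0.014]
 [0.44  0.393 0.014]
 [0.432 0.228 0.014]]
long tray scene [[ 0.615 -0.124  0.014]
 [ 0.614 -0.055  0.014]
 [ 0.61   0.016  0.014]]
```

Call:
{"name": "move_arm", "arguments": {
  "steps": [
    [[1, 30, -6, -15, 0], [1, 30, -6, -15, 0], [1, 30, -6, -15, 0], [1, 30, -6, -15, 0], [1, 30, -6, -15, 0], [1, 30, -6, -15, 0], [1, 30, -6, -15, 0], [1, 30, -6, -15, 0], [1, 0, 0, 0, 0], [1, 0, 0, 0, 0]]
  ],
  "grip_force": 40
}}

```text
time: 1.1
ee_pos: [0.5517, 0.2404, 0.3292]
ee_rot: [-180.0, 0.0, 90.1]
force: [-0.2, 0.5, 0.1]
opening: 1.0
gripper_force: 0.0
```

Run:
```python
from h import *
import json
s,_=snap('wrist','w1'); json.dump({k:np.array(s[k]).tolist() for k in('ee_pos','ee_rot')},open('w1.json','w')); print(s['ee_pos'],s['ee_rot'])
```

```text
[0.55169431 0.24037989 0.32917355] [-1.79991174e+02  2.76928857e-02  9.00930059e+01]
```

View pics/w1.png

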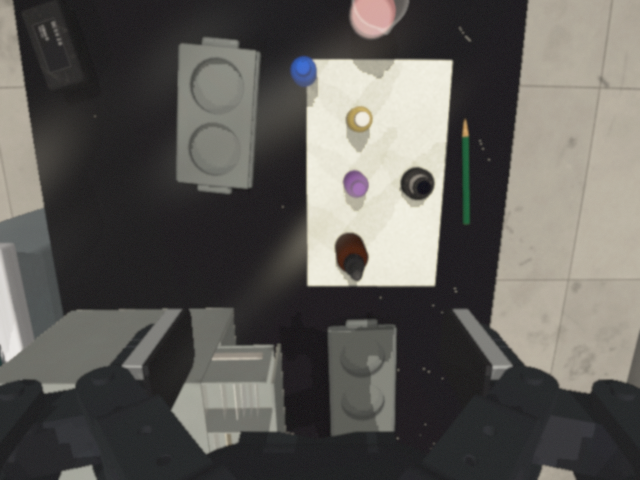

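The view shows the oil bottle's white cap at (363,119) and the eyepiece top at (424,184). The left dropper's bulb is at (355,270). The short tray rims are at (218,86) and (214,149), and the long tray rims at about (363,357) and (363,401). The purple bottle (357,184) and blue bottle (304,70) stay where they are.

Run:
```python
from h import *
import json
np.set_printoptions(precision=4,suppress=True)
s=json.load(open('w1.json'))
print('oilcap,eyetop,eyebody,bulb,purple,blue');print(ray('wrist',[(363,119),(424.5,185),(416,183),(355,272),(357,184),(304,70)],[.061,.042,.01,.107,.055,.055],s))
print('short');print(ray('wrist',[(218,86),(214,149)],.014,s)); print('corners',ray('wrist',[(182,43),(260,49),(254,187),(177,181)],.014,s))
print('long',ray('wrist',[(363,357),(363,401)],.014,s))
```

```text
oilcap,eyetop,eyebody,bulb,purple,blue
[[0.5971 0.3152 0.061 ]
 [0.6679 0.2468 0.042 ]
 [0.6661 0.2445 0.01  ]
 [0.589  0.1704 0.107 ]
 [0.5935 0.2494 0.055 ]
 [0.5385 0.3616 0.055 ]]
short
[[0.4438 0.3501 0.014 ]
 [0.4356 0.2828 0.014 ]]
corners [[0.4076 0.394  0.014 ]
 [0.4906 0.3874 0.014 ]
 [0.4792 0.2399 0.014 ]
 [0.3906 0.2468 0.014 ]]
long [[ 0.6118  0.0193  0.014 ]
 [ 0.6143 -0.0481  0.014 ]]
```

Call:
{"name": "move_arm", "arguments": {
  "steps": [
    [[1, -36, -4, 0, 0], [1, -36, -4, 0, 0], [1, -36, -4, 0, 0], [1, -36, -4, 0, 0], [1, -36, -4, 0, 0], [1, -36, -4, 0, 0], [1, -36, -4, 0, 0], [1, -36, -4, 0, 0], [1, -36, -4, 0, 0], [1, -36, -4, 0, 0], [1, -36, -4, 0, 0], [1, 0, 0, 0, 0]]
  ]
}}

```text
time: 2.35
ee_pos: [0.5065, -0.161, 0.3283]
ee_rot: [-179.9, 0.1, 89.7]
force: [0.2, 0.7, -0.3]
opening: 1.0
gripper_force: 0.0
```

Run:
```python
from h import *
import json
s,_=snap('wrist','w2'); json.dump({k:np.array(s[k]).tolist() for k in('ee_pos','ee_rot')},open('w2.json','w')); print(s['ee_pos'],s['ee_rot'])
```

```text
[ 0.50648542 -0.16102781  0.32826911] [-1.79873555e+02  9.68261478e-02  8.96603867e+01]
```

View pics/w2.png

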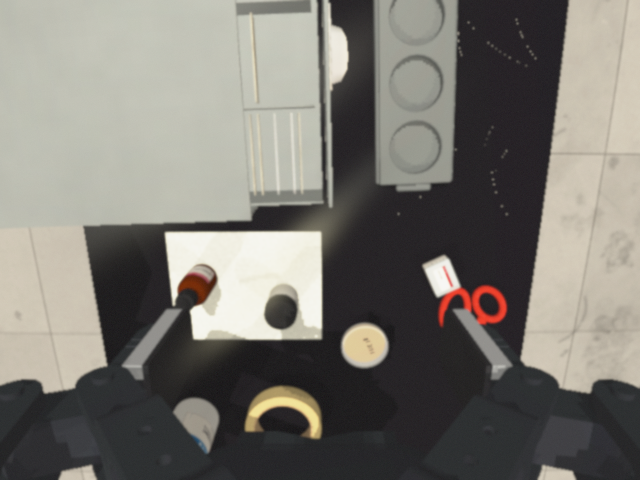

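The view shows the jar cap at (281,310) and the right dropper with its bulb tip at about (184,300) and body at (200,283). The long tray rims are at (416,16), (416,82) and (415,147). The petri dish is at (365,345) and the glass box at (441,276).

Run:
```python
from h import *
import json
np.set_printoptions(precision=4,suppress=True)
s=json.load(open('w2.json'))
print('jar,bulb,body');print(ray('wrist',[(281,310),(185,299),(199,281)],[.055,.1,.035],s))
print('long');print(ray('wrist',[(416,16),(416,82),(415,147)],.014,s)); 
print('petri,gbox,drawer front',ray('wrist',[(365,345),(441,276),(332,205),(330,5)],[.014,.018,.16,.16],s))
print(manip.observe()['ee_pos'])
```

```text
jar,bulb,body
[[ 0.464  -0.296   0.055 ]
 [ 0.3706 -0.2625  0.1   ]
 [ 0.3668 -0.2682  0.035 ]]
long
[[ 0.6099  0.0178  0.014 ]
 [ 0.6131 -0.0479  0.014 ]
 [ 0.6157 -0.117   0.014 ]]
petri,gbox,drawer front [[ 0.5663 -0.3649  0.014 ]
 [ 0.6553 -0.2696  0.018 ]
 [ 0.5181 -0.1543  0.16  ]
 [ 0.5161 -0.0076  0.16  ]]
[ 0.5067 -0.1587  0.3283]
```

Call:
{"name": "move_arm", "arguments": {
  "steps": [
    [[0.5, -27.5, -8.5, 0, 0], [0.5, -27.5, -8.5, 0, 0], [0.5, -27.5, -8.5, 20, 0], [0.5, -27.5, -8.5, 30, 0], [0.5, -27.5, -8.5, 30, 0], [0.5, 0, 0, 40, 0], [0.5, 0, 0, 40, 0], [0.5, 0, 0, 30, 0], [0.5, 0, 0, 20, 0], [0.5, 0, 0, 10, 0], [0.5, 0, 0, 0, 0], [0.5, 0, 0, 0, 0]]
  ]
}}

```text
time: 3.6
ee_pos: [0.4659, -0.2936, 0.1101]
ee_rot: [180.0, 0.0, 90.0]
force: [0.6, -0.0, -0.3]
opening: 0.75
gripper_force: 0.0
```

Call:
{"name": "move_arm", "arguments": {
  "steps": [
    [[0.5, -2, -2, 30, 0], [0.5, 0, 0, 30, 0], [0.5, 0, 0, 18, 0], [0.5, 0, 0, 10, 0], [0.5, 0, 0, 0, 0], [-1, 0, 0, 0, 0], [-1, 0, 0, 0, 0], [-1, 0, 0, 0, 0], [-1, 0, 0, 0, 0], [-1, 0, 0, 0, 0], [-1, 0, 0, 0, 0]]
  ],
  "grip_force": 35
}}

```text
time: 4.7
ee_pos: [0.4643, -0.2963, 0.0229]
ee_rot: [179.9, 0.1, 90.0]
force: [-0.7, 0.2, 6.6]
opening: 0.437
gripper_force: 34.6
```

Call:
{"name": "move_arm", "arguments": {
  "steps": [
    [[-1, 0, 0, -5, 0], [-1, 0, 0, -15, 0], [-1, 0, 0, -25, 0], [-1, 0, 0, -30, 0], [-1, 0, 10, -25, 0], [-1, 0, 25, 0, 0], [-1, 0, 30, 0, 0], [-1, 0, 30, 0, 0], [-1, 10, 30, 0, 0], [-1, 25, 20, 0, 0], [-1, 30, 7, 0, 0], [-1, 30, 0, 0, 0]]
  ]
}}

```text
time: 5.9
ee_pos: [0.6169, -0.1996, 0.1217]
ee_rot: [179.9, 0.0, 90.0]
force: [0.0, 0.4, -0.8]
opening: 0.437
gripper_force: 35.3
```

Call:
{"name": "move_arm", "arguments": {
  "steps": [
    [[-1, 30, 0, 0, 0], [-1, 30, 0, 0, 0], [-1, 20, 0, 0, 0], [-1, 4, 0, 10, 0], [-1, 0, 0, 10, 0], [-1, 0, 0, 10, 0], [-1, 0, 0, 0, 0], [-1, 0, 0, 0, 0]]
  ]
}}

```text
time: 6.7
ee_pos: [0.615, -0.1174, 0.0906]
ee_rot: [-179.9, -0.0, 89.9]
force: [0.5, -0.6, -1.3]
opening: 0.438
gripper_force: 35.4
```

Call:
{"name": "move_arm", "arguments": {
  "steps": [
    [[-1, 0, 0, 20, 0], [-1, 0, 0, 20, 0], [-1, 0, 0, 12, 0], [-1, 0, 0, 6, 0], [-1, 0, 0, 3, 0], [-1, 0, 0, 2, 0], [-1, 0, 0, 0, 0], [-1, 0, 0, 0, 0]]
  ]
}}

```text
time: 7.5
ee_pos: [0.6159, -0.1166, 0.029]
ee_rot: [179.9, 0.0, 90.0]
force: [-0.7, 0.0, -1.3]
opening: 0.436
gripper_force: 35.4
```

Call:
{"name": "move_arm", "arguments": {
  "steps": [
    [[-1, 0, 0, 1, 0], [-1, 0, 0, 1, 0], [-1, 0, 0, 0, 0]]
  ]
}}

```text
time: 7.8
ee_pos: [0.6158, -0.1166, 0.0271]
ee_rot: [180.0, 0.0, 90.0]
force: [-1.2, 0.9, 3.7]
opening: 0.437
gripper_force: 35.8
```

Call:
{"name": "move_arm", "arguments": {
  "steps": [
    [[0.2, 0, 0, 0, 0], [0.2, 0, 0, 0, 0], [0.2, 0, 0, -3, 0], [0.2, 0, 0, -20, 0], [0.2, 0, 0, -40, 0], [0.2, 0, 0, -50, 0], [0.2, 10, 0, -50, 0], [0.2, 30, 0, -30, 0], [0.2, 40, -3, -10, 0], [0.2, 45, -3, 0, 0], [0.2, 45, -3, 0, 0], [0.2, 45, -3, 0, 0]]
  ]
}}

```text
time: 9.0
ee_pos: [0.6031, 0.0999, 0.2289]
ee_rot: [180.0, -0.0, 90.0]
force: [0.7, -0.9, -0.5]
opening: 0.601
gripper_force: 0.0
```

Call:
{"name": "move_arm", "arguments": {
  "steps": [
    [[0.2, 45, -3, 0, 0], [0.2, 45, -4, 0, 0], [0.2, 45, 0, 0, 0], [0.2, 45, 0, 0, 0], [0.2, 30, 0, 0, 0], [0.2, 7, 0, 0, 0], [0.2, 0, 0, 30, 0], [0.2, 0, 0, 50, 0], [0.2, 0, 0, 30, 0], [0.2, 0, 0, 10, 0], [0.2, 0, 0, 0, 0], [0.2, 0, 0, 0, 0]]
  ]
}}

```text
time: 10.2
ee_pos: [0.5978, 0.3154, 0.1101]
ee_rot: [179.9, -0.0, 90.0]
force: [-0.5, 0.6, -0.1]
opening: 0.598
gripper_force: 0.0
```

Run:
```python
from h import *
s,im=snap('wrist','w3'); print(s['ee_pos'],s['ee_rot'],s['time'])
print(proj('wrist',[[.597,.315,.061],[.613,-.049,.014]],s))
s,im=snap('scene','s3')
```

```text
[0.5978493  0.31535476 0.11009979] [ 1.79871476e+02 -4.83758735e-02  8.99750409e+01] 10.2
[[315.46324412 260.80139341]
 [333.06231554 618.70885935]]
```

View pics/w3.png

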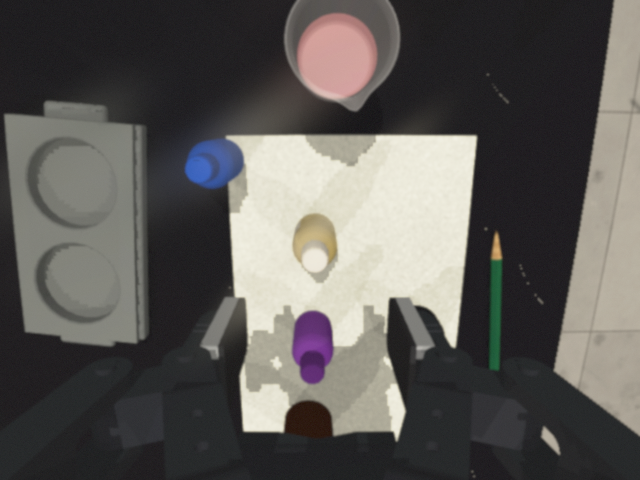

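View pics/s3.png

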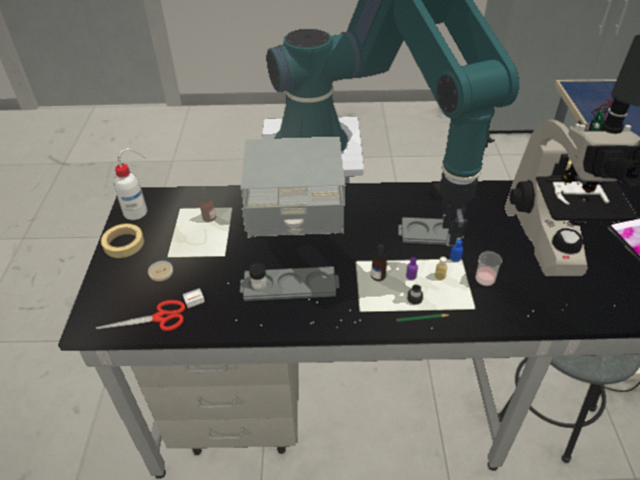

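The wrist view shows the white-capped oil cap at (315,259), where it was predicted, with the purple bottle clear at (313,365). The scene view shows the jar upright in the end recess at (258,277). Next I grip the oil bottle.

Call:
{"name": "move_arm", "arguments": {
  "steps": [
    [[0.2, 0, 0, 30, 0], [0.2, 0, 0, 30, 0], [0.2, 0, 0, 22, 0], [0.2, 0, 0, 12, 0], [0.2, 0, 0, 0, 0], [-1, 0, 0, 0, 0], [-1, 0, 0, 0, 0], [-1, 0, 0, 0, 0], [-1, 0, 0, 0, 0], [-1, 0, 0, 0, 0], [-1, 0, 0, 0, 0]]
  ],
  "grip_force": 25
}}

```text
time: 11.4
ee_pos: [0.5979, 0.3159, 0.0162]
ee_rot: [179.8, -0.1, 90.0]
force: [-1.0, -0.4, 6.5]
opening: 0.299
gripper_force: 24.8
```

Call:
{"name": "move_arm", "arguments": {
  "steps": [
    [[-1, 0, 0, -5, 0], [-1, 0, 0, -15, 0], [-1, 0, 0, -30, 0], [-1, 0, 0, -40, 0], [-1, 0, 0, -40, 0], [-1, 0, 0, -40, 0], [-1, -10, 0, -30, 0], [-1, -25, 2, 0, 0], [-1, -35, 2, 0, 0], [-1, -40, 2, 0, 0], [-1, -40, 2, 0, 0], [-1, -40, 2, 0, 0]]
  ]
}}

```text
time: 12.6
ee_pos: [0.6062, 0.1239, 0.2156]
ee_rot: [180.0, -0.0, 90.0]
force: [0.1, -0.4, 0.3]
opening: 0.299
gripper_force: 24.6
```

Call:
{"name": "move_arm", "arguments": {
  "steps": [
    [[-1, -40, 2, 0, 0], [-1, -35, 0, 0, 0], [-1, -25, 0, 0, 0], [-1, -8, 0, 20, 0], [-1, 0, 0, 40, 0], [-1, 0, 0, 40, 0], [-1, 0, 0, 30, 0], [-1, 0, 0, 10, 0], [-1, 0, 0, 0, 0], [-1, 0, 0, 0, 0]]
  ]
}}

```text
time: 13.6
ee_pos: [0.6097, 0.0173, 0.0761]
ee_rot: [179.9, 0.0, 90.0]
force: [0.0, -0.2, -0.1]
opening: 0.299
gripper_force: 24.7
```

Lower it to about z = 0.0202.

Call:
{"name": "move_arm", "arguments": {
  "steps": [
    [[-1, 0, 0, 20, 0], [-1, 0, 0, 20, 0], [-1, 0, 0, 10, 0], [-1, 0, 0, 4, 0], [-1, 0, 0, 1, 0], [-1, 0, 0, 0, 0], [-1, 0, 0, 0, 0]]
  ]
}}

```text
time: 14.3
ee_pos: [0.6093, 0.0172, 0.0203]
ee_rot: [179.9, 0.0, 90.0]
force: [-0.2, 0.0, 1.4]
opening: 0.299
gripper_force: 24.8
```

Call:
{"name": "move_arm", "arguments": {
  "steps": [
    [[0, 0, 0, 0, 0], [0, 0, 0, 0, 0], [0, 0, 0, -5, 0], [0, 0, 0, -30, 0], [0, 0, 0, -45, 0], [0, 0, 0, -50, 0], [0, 0, 0, -50, 0], [0, -10, 0, -45, 0], [0.4, -30, -10, -25, 0], [0.4, -35, -20, 0, 0], [0.4, -35, -30, 0, 0], [0.4, -35, -30, 0, 0]]
  ]
}}

```text
time: 15.5
ee_pos: [0.5176, -0.1288, 0.2701]
ee_rot: [179.9, 0.0, 90.0]
force: [-0.8, -1.6, 0.1]
opening: 0.7
gripper_force: 0.0
```

Call:
{"name": "move_arm", "arguments": {
  "steps": [
    [[0.4, -35, -30, 0, 0], [0.4, -35, -30, 0, 0], [0.4, -35, -30, 0, 0], [0.4, -30, -25, 0, 0], [0.4, -2, -20, 0, 0], [0.4, 0, -15, 0, 0], [0.4, 0, 0, 20, 0], [0.4, 0, 0, 30, 0], [0.4, 0, 0, 20, 0], [0.4, 0, 0, 10, 0], [0.4, 0, 0, 0, 0], [0.4, 0, 0, 0, 0]]
  ]
}}

```text
time: 16.7
ee_pos: [0.369, -0.2648, 0.1901]
ee_rot: [180.0, 0.0, 90.0]
force: [-0.4, -0.0, 0.8]
opening: 0.701
gripper_force: 0.0
```

Run:
```python
from h import *
s,im=snap('wrist','w4'); print(s['ee_pos'],s['ee_rot'],s['time'],s['joint_positions'])
print(proj('wrist',[[.369,-.2655,.107],[.369,-.2655,.066],[.369,-.2655,0]],s))
```

```text
[ 0.36900295 -0.26481381  0.19014192] [1.79963132e+02 3.39085077e-02 9.00297041e+01] 16.7 [-4.43917464e+01  9.64976590e+00  1.05230400e+02  1.75018120e-03
  6.50697689e+01 -4.44221985e+01]
[[317.11369663 243.59642679]
 [317.05212743 227.4783964 ]
 [316.9812086  208.92804751]]
```

View pics/w4.png

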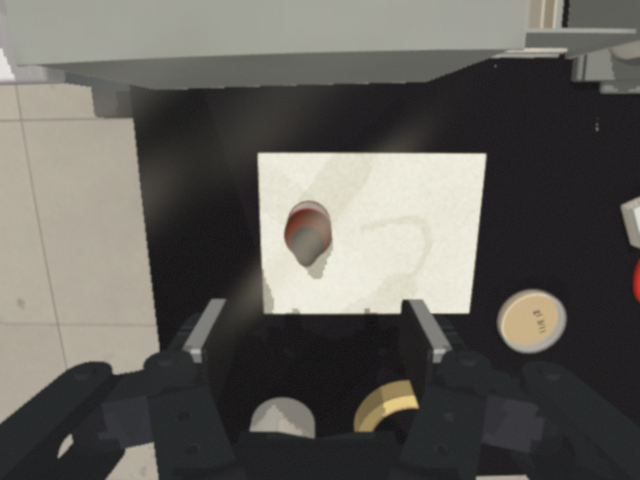

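The dropper's bulb is at about (307,250), with the body centre near (308,230) and its base near (309,215).

Run:
```python
from h import *
s=manip.observe()
print(ray('wrist',[(307,250),(308,231),(308.5,226)],[.107,.066,.035],s))
```

```text
[[ 0.36302999 -0.27006139  0.107     ]
 [ 0.36286575 -0.26852803  0.066     ]
 [ 0.3626438  -0.27249597  0.035     ]]
```

Call:
{"name": "move_arm", "arguments": {
  "steps": [
    [[0.4, -5, -6, 0, 0], [0.4, 0, 0, 30, 0], [0.4, 0, 0, 40, 0], [0.4, 0, 0, 40, 0], [0.4, 0, 0, 25, 0], [0.4, 0, 0, 12, 0], [0.4, 0, 0, 5, 0], [0.4, 0, 0, 0, 0]]
  ],
  "grip_force": 35
}}

```text
time: 17.55
ee_pos: [0.3625, -0.2702, 0.0375]
ee_rot: [-180.0, 0.0, 90.0]
force: [-0.9, 0.1, 0.2]
opening: 0.698
gripper_force: 0.0
```

Call:
{"name": "move_arm", "arguments": {
  "steps": [
    [[-1, 0, 0, 0, 0], [-1, 0, 0, 0, 0], [-1, 0, 0, 0, 0], [-1, 0, 0, 0, 0], [-1, 0, 0, 0, 0], [-1, 0, 0, 0, 0]]
  ]
}}

```text
time: 18.15
ee_pos: [0.3631, -0.2705, 0.0387]
ee_rot: [179.9, 0.1, 90.0]
force: [-0.5, -0.6, 5.6]
opening: 0.403
gripper_force: 34.4
```

Call:
{"name": "move_arm", "arguments": {
  "steps": [
    [[-1, 0, 0, -5, 0], [-1, 0, 0, -15, 0], [-1, 0, 0, -25, 0], [-1, 0, 0, -35, 0], [-1, 0, 0, -30, 0], [-1, 0, 15, -12, 0], [-1, 0, 30, 0, 0], [-1, 0, 35, 0, 0], [-1, 0, 35, 0, 0], [-1, 0, 35, 0, 0], [-1, 0, 35, 0, 0], [-1, 10, 30, 0, 0]]
  ]
}}

```text
time: 19.35
ee_pos: [0.5795, -0.2605, 0.1601]
ee_rot: [179.9, 0.1, 90.0]
force: [-0.1, -0.1, -1.3]
opening: 0.399
gripper_force: 35.1
```

Call:
{"name": "move_arm", "arguments": {
  "steps": [
    [[-1, 25, 25, 0, 0], [-1, 35, 10, 0, 0], [-1, 35, 0, 0, 0], [-1, 35, 0, 0, 0], [-1, 35, 0, 0, 0], [-1, 30, 0, 0, 0], [-1, 16, 0, 0, 0], [-1, 0, 0, 15, 0], [-1, 0, 0, 25, 0], [-1, 0, 0, 15, 0], [-1, 0, 0, 0, 0], [-1, 0, 0, 0, 0]]
  ]
}}

```text
time: 20.55
ee_pos: [0.6126, -0.0491, 0.1047]
ee_rot: [-180.0, 0.0, 90.0]
force: [1.1, -0.0, -0.9]
opening: 0.401
gripper_force: 35.1
```

Lower it to about 0.042.

Call:
{"name": "move_arm", "arguments": {
  "steps": [
    [[-1, 0, 0, 20, 0], [-1, 0, 0, 20, 0], [-1, 0, 0, 12, 0], [-1, 0, 0, 6, 0], [-1, 0, 0, 3, 0], [-1, 0, 0, 1, 0], [-1, 0, 0, 0, 0], [-1, 0, 0, 0, 0]]
  ]
}}

```text
time: 21.35
ee_pos: [0.613, -0.0488, 0.0431]
ee_rot: [179.9, 0.0, 90.0]
force: [0.2, 0.8, -1.4]
opening: 0.402
gripper_force: 35.1
```

Call:
{"name": "move_arm", "arguments": {
  "steps": [
    [[-1, 0, 0, 1, 0], [-1, 0, 0, 0.5, 0], [-1, 0, 0, 0, 0]]
  ]
}}

```text
time: 21.65
ee_pos: [0.6131, -0.0487, 0.0427]
ee_rot: [179.9, 0.0, 90.0]
force: [-2.6, 0.1, 11.3]
opening: 0.403
gripper_force: 36.5
```

Call:
{"name": "move_arm", "arguments": {
  "steps": [
    [[-1, 0, 0, -0.5, 0], [0.2, 0, 0, 0, 0], [0.2, 0, 0, 0, 0], [0.2, 0, 0, 0, 0], [0.2, 0, 0, -10, 0], [0.2, 0, 0, -30, 0], [0.2, 0, 0, -45, 0], [0.2, 0, 0, -50, 0], [0.2, 10, 5, -45, 0], [0.2, 30, 10, -25, 0], [0.2, 40, 10, 0, 0], [0.2, 45, 10, 0, 0]]
  ]
}}

```text
time: 22.85
ee_pos: [0.6487, 0.0767, 0.249]
ee_rot: [179.8, 0.0, 89.9]
force: [0.5, 0.1, -0.9]
opening: 0.601
gripper_force: 0.0
```

Call:
{"name": "move_arm", "arguments": {
  "steps": [
    [[0.2, 45, 10, 0, 0], [0.2, 45, 9, 0, 0], [0.2, 40, 0, 0, 0], [0.2, 30, 0, 0, 0], [0.2, 9, 0, 20, 0], [0.2, 0, 0, 40, 0], [0.2, 0, 0, 40, 0], [0.2, 0, 0, 30, 0], [0.2, 0, 0, 10, 0], [0.2, 0, 0, 0, 0], [0.2, 0, 0, 0, 0]]
  ]
}}

```text
time: 23.95
ee_pos: [0.6677, 0.2456, 0.1082]
ee_rot: [179.9, -0.0, 90.0]
force: [-0.2, 0.3, 0.2]
opening: 0.6
gripper_force: 0.0
```

Run:
```python
from h import *
s,im=snap('wrist','w5'); print(s['ee_pos'],s['ee_rot'],s['time'])
print(proj('wrist',[[.667,.2455,.042],[.667,.2455,0]],s))
s,im2=snap('scene','s5')
a=cv2.resize(im[120:420,160:560],None,fx=1,fy=1); b=cv2.resize(im2[200:350,200:400],(400,300),interpolation=cv2.INTER_CUBIC)
cv2.imwrite('pics/m5.png',np.hstack([a,b])[:,:,::-1])
```

```text
[0.66774867 0.24556238 0.10823445] [ 1.79864302e+02 -3.89257631e-02  8.99947157e+01] 23.95
[[315.65530669 250.88165722]
 [315.68975905 232.50200887]]
```

View pics/m5.png

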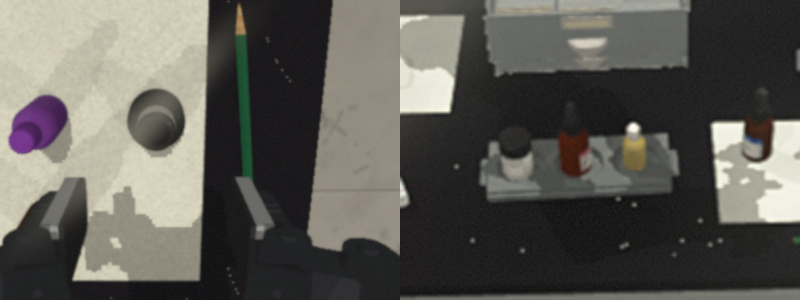

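The three long-tray things stand upright. The eyepiece top at image pixel (315,247) is 4 px from the prediction, about 2 mm in +y. The purple bottle is clear of the fingers.

Call:
{"name": "move_arm", "arguments": {
  "steps": [
    [[0.2, 2, 0, 30, 0], [0.2, 0, 0, 30, 0], [0.2, 0, 0, 22, 0], [0.2, 0, 0, 12, 0], [0.2, 0, 0, 6, 0], [0.2, 0, 0, 0, 0], [-1, 0, 0, 0, 0], [-1, 0, 0, 0, 0], [-1, 0, 0, 0, 0], [-1, 0, 0, 0, 0], [-1, 0, 0, 0, 0], [-1, 0, 0, 0, 0]]
  ],
  "grip_force": 40
}}

```text
time: 25.25
ee_pos: [0.6676, 0.2476, 0.0081]
ee_rot: [179.9, -0.0, 90.0]
force: [-0.7, -0.1, 6.0]
opening: 0.29
gripper_force: 38.4
```

Run:
```python
from h import *
s,im=snap('wrist','w6'); s,im2=snap('scene','s6')
b=cv2.resize(im2[225:325,365:465],(400,400),interpolation=cv2.INTER_CUBIC)
cv2.imwrite('pics/m6.png',np.hstack([im[80:480,120:520],b])[:,:,::-1])
```

```text
(no output)
```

View pics/m6.png

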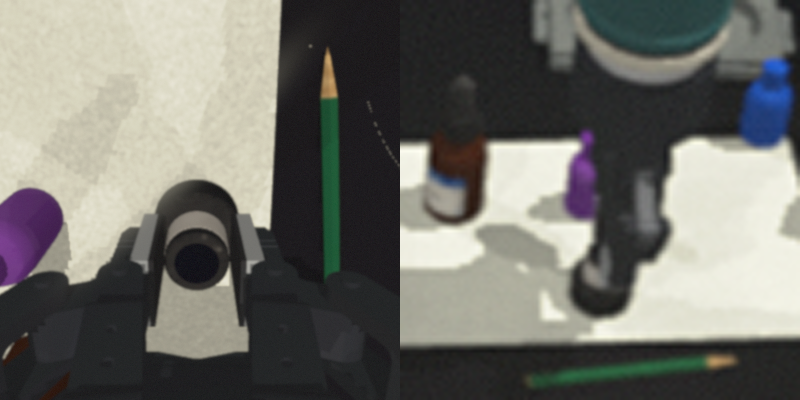

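The pads are gripping high on the taper, near the pale band, so I'll open, go lower and grip again.

Call:
{"name": "move_arm", "arguments": {
  "steps": [
    [[0.2, 0, 0, 0, 0], [0.2, 0, 0, 0, 0], [0.2, 0, 0, 0, 0], [0.2, 0, 0, 4, 0], [0.2, 0, 0, 3, 0], [0.2, 0, 0, 0, 0], [-1, 0, 0, 0, 0], [-1, 0, 0, 0, 0], [-1, 0, 0, 0, 0], [-1, 0, 0, 0, 0], [-1, 0, 0, 0, 0], [-1, 0, 0, 0, 0]]
  ],
  "grip_force": 40
}}

```text
time: 26.55
ee_pos: [0.6666, 0.2474, -0.0005]
ee_rot: [180.0, -0.0, 90.0]
force: [-0.2, 0.2, 0.9]
opening: 0.347
gripper_force: 38.1
```

Call:
{"name": "move_arm", "arguments": {
  "steps": [
    [[-1, 0, 0, -2, 0], [-1, 0, 0, -2, 0], [-1, 0, 0, -2, 0], [-1, 0, 0, 0, 0], [-1, 0, 0, 0, 0], [-1, 0, 0, 0, 0]]
  ]
}}

```text
time: 27.15
ee_pos: [0.6664, 0.2473, 0.0053]
ee_rot: [-180.0, 0.0, 90.0]
force: [0.9, 0.1, -0.2]
opening: 0.344
gripper_force: 37.8
```

Call:
{"name": "move_arm", "arguments": {
  "steps": [
    [[-1, 0, 0, -5, 0], [-1, 0, 0, -12, 0], [-1, 0, 0, -18, 0], [-1, 0, 0, -22, 0], [-1, 0, 0, -22, 0], [-1, 0, 0, -22, 0], [-1, 0, 0, -15, 0], [-1, 0, 0, -8, 0], [-1, 5, -8, 0, 0], [-1, 9, -18, 0, 0], [-1, 12, -25, 0, 0], [-1, 12, -25, 0, 0]]
  ]
}}

```text
time: 28.35
ee_pos: [0.5881, 0.2854, 0.1278]
ee_rot: [-179.8, 0.0, 90.0]
force: [0.2, -0.1, -1.2]
opening: 0.346
gripper_force: 37.9
```

Call:
{"name": "move_arm", "arguments": {
  "steps": [
    [[-1, 12, -25, 0, 0], [-1, 12, -25, 0, 0], [-1, 12, -25, 0, 0], [-1, 12, -25, 0, 0], [-1, 10, -23, 0, 0], [-1, 7, -15, 0, 0], [-1, 0, -8, 0, 0], [-1, 0, 0, 10, 0], [-1, 0, 0, 20, 0], [-1, 0, 0, 20, 0], [-1, 0, 0, 10, 0], [-1, 0, 0, 0, 0]]
  ]
}}

```text
time: 29.55
ee_pos: [0.444, 0.3491, 0.0675]
ee_rot: [-179.8, 0.1, 90.0]
force: [-0.0, -0.1, -1.0]
opening: 0.348
gripper_force: 37.9
```

Call:
{"name": "move_arm", "arguments": {
  "steps": [
    [[-1, 0, 0, 15, 0], [-1, 0, 0, 18, 0], [-1, 0, 0, 12, 0], [-1, 0, 0, 6, 0], [-1, 0, 0, 4, 0], [-1, 0, 0, 0, 0], [-1, 0, 0, 0, 0]]
  ]
}}

```text
time: 30.25
ee_pos: [0.4449, 0.3505, 0.0149]
ee_rot: [180.0, -0.0, 90.0]
force: [-0.4, -0.2, -0.2]
opening: 0.345
gripper_force: 37.9
```

Call:
{"name": "move_arm", "arguments": {
  "steps": [
    [[-1, 0, 0, 1.5, 0], [-1, 0, 0, 1.5, 0], [-1, 0, 0, 1, 0], [-1, 0, 0, 0, 0], [-1, 0, 0, 0, 0]]
  ]
}}

```text
time: 30.75
ee_pos: [0.4445, 0.3503, 0.0104]
ee_rot: [-180.0, -0.0, 90.0]
force: [0.2, 1.1, -1.6]
opening: 0.344
gripper_force: 37.9
```

Call:
{"name": "move_arm", "arguments": {
  "steps": [
    [[-1, 0, 0, 1.5, 0], [-1, 0, 0, 1.5, 0], [-1, 0, 0, 0, 0], [-1, 0, 0, 0, 0]]
  ]
}}

```text
time: 31.15
ee_pos: [0.4444, 0.3503, 0.0073]
ee_rot: [-180.0, 0.0, 90.0]
force: [-0.0, 0.2, -0.9]
opening: 0.348
gripper_force: 37.9
```

Call:
{"name": "move_arm", "arguments": {
  "steps": [
    [[-1, 0, 0, 1, 0], [-1, 0, 0, 1, 0], [-1, 0, 0, 0.8, 0], [-1, 0, 0, 0, 0]]
  ]
}}

```text
time: 31.55
ee_pos: [0.4443, 0.3502, 0.0045]
ee_rot: [-180.0, 0.0, 90.0]
force: [-0.1, -0.0, -1.1]
opening: 0.347
gripper_force: 37.9
```

Call:
{"name": "move_arm", "arguments": {
  "steps": [
    [[-1, 0, 0, 0.8, 0], [-1, 0, 0, 0.4, 0], [-1, 0, 0, 0, 0]]
  ]
}}

```text
time: 31.85
ee_pos: [0.4445, 0.3504, 0.0035]
ee_rot: [-180.0, -0.0, 90.0]
force: [-0.5, -0.6, 0.7]
opening: 0.346
gripper_force: 38.2
```

Call:
{"name": "move_arm", "arguments": {
  "steps": [
    [[-0.1, 0, 0, 0, 0], [0.2, 0, 0, 0, 0], [0.2, 0, 0, 0, 0], [0.2, 0, 0, 0, 0], [0.2, 0, 0, -8, 0], [0.2, 0, 0, -25, 0], [0.2, 0, 0, -40, 0], [0.2, 0, 0, -45, 0], [0.2, 0, 0, -40, 0], [0.2, -15, 10, -27, 0], [0.4, -30, 25, 0, 0], [0.4, -35, 30, 0, 0]]
  ]
}}

```text
time: 33.05
ee_pos: [0.5101, 0.2707, 0.1908]
ee_rot: [179.8, -0.1, 90.2]
force: [-0.3, 0.2, -0.3]
opening: 0.7
gripper_force: 0.0
```

Call:
{"name": "move_arm", "arguments": {
  "steps": [
    [[0.4, -35, 30, 0, 0], [0.4, -35, 30, 0, 0], [0.4, -25, 15, 0, 0], [0.4, -7, 5, 0, 0], [0.4, 0, 0, 0, 0], [0.4, 0, 0, 0, 0]]
  ]
}}

```text
time: 33.65
ee_pos: [0.5885, 0.1691, 0.1885]
ee_rot: [-179.9, -0.0, 90.0]
force: [-0.5, 0.7, 0.3]
opening: 0.699
gripper_force: 0.0
```

Run:
```python
from h import *
s,im=snap('wrist','w7'); print(s['ee_pos'],s['ee_rot'],s['time'])
print(proj('wrist',[[.589,.168,.107],[.589,.168,.066],[.589,.168,0]],s))
s,im2=snap('scene','s7')
b=cv2.resize(im2[200:320,380:480],(400,480),interpolation=cv2.INTER_CUBIC)
cv2.imwrite('pics/m7.png',np.hstack([im[:,120:520],b])[:,:,::-1])
```

```text
[0.58854817 0.16912571 0.18849757] [-1.79948229e+02 -3.36896981e-02  9.00085584e+01] 33.65
[[318.06586649 245.19044539]
 [317.96714455 228.84844923]
 [317.85348183 210.07142493]]
```

View pics/m7.png

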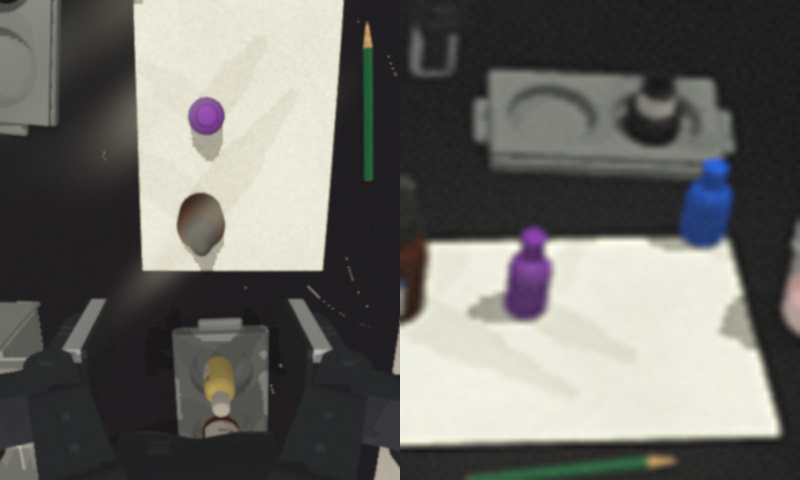

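The eyepiece stands upright in its recess. The left dropper's bulb is at image pixel (323,243), so I shift about 2 mm in +x and grip it.

Call:
{"name": "move_arm", "arguments": {
  "steps": [
    [[0.4, 0, 2, 20, 0], [0.4, 0, 0, 40, 0], [0.4, 0, 0, 40, 0], [0.4, 0, 0, 30, 0], [0.4, 0, 0, 14, 0], [0.4, 0, 0, 6, 0], [0.4, 0, 0, 0, 0], [-1, 0, 0, 0, 0], [-1, 0, 0, 0, 0], [-1, 0, 0, 0, 0], [-1, 0, 0, 0, 0], [-1, 0, 0, 0, 0]]
  ],
  "grip_force": 35
}}

```text
time: 34.95
ee_pos: [0.5927, 0.1686, 0.0404]
ee_rot: [179.8, -0.0, 90.0]
force: [-1.8, -0.3, 6.2]
opening: 0.398
gripper_force: 34.4
```

Call:
{"name": "move_arm", "arguments": {
  "steps": [
    [[-1, 0, 0, -5, 0], [-1, 0, 0, -15, 0], [-1, 0, 0, -25, 0], [-1, 0, 0, -30, 0], [-1, 0, 0, -25, 0], [-1, 10, -10, -15, 0], [-1, 18, -22, 0, 0], [-1, 20, -27, 0, 0], [-1, 20, -28, 0, 0], [-1, 20, -28, 0, 0], [-1, 16, -24, 0, 0], [-1, 10, -18, 0, 0]]
  ]
}}

```text
time: 36.15
ee_pos: [0.4314, 0.2834, 0.1536]
ee_rot: [-179.9, -0.0, 90.1]
force: [0.8, -0.1, -0.9]
opening: 0.397
gripper_force: 35.0
```

Call:
{"name": "move_arm", "arguments": {
  "steps": [
    [[-1, 0, 0, 10, 0], [-1, 0, 0, 20, 0], [-1, 0, 0, 25, 0], [-1, 0, 0, 20, 0], [-1, 0, 0, 10, 0], [-1, 0, 0, 5, 0], [-1, 0, 0, 0, 0], [-1, 0, 0, 0, 0]]
  ]
}}

```text
time: 36.95
ee_pos: [0.4351, 0.2826, 0.064]
ee_rot: [179.9, -0.0, 90.0]
force: [-0.1, -0.1, -0.8]
opening: 0.4
gripper_force: 35.0
```

Call:
{"name": "move_arm", "arguments": {
  "steps": [
    [[-1, 0, 0, 8, 0], [-1, 0, 0, 6, 0], [-1, 0, 0, 3, 0], [-1, 0, 0, 2, 0], [-1, 0, 0, 1, 0], [-1, 0, 0, 0, 0]]
  ]
}}

```text
time: 37.55
ee_pos: [0.4342, 0.2826, 0.0443]
ee_rot: [-180.0, -0.0, 90.0]
force: [-3.0, 0.3, 11.1]
opening: 0.402
gripper_force: 36.8
```

Contact with the floor. Release and rise.

Call:
{"name": "move_arm", "arguments": {
  "steps": [
    [[-1, 0, 0, -0.5, 0], [0, 0, 0, 0, 0], [0.3, 0, 0, 0, 0], [0.3, 0, 0, 0, 0], [0.3, 0, 0, -8, 0], [0.3, 0, 0, -30, 0], [0.3, 0, 0, -45, 0], [0.3, 0, 0, -45, 0], [0.3, 0, 0, -30, 0], [0.3, -30, 30, 0, 0], [0.3, 0, 0, 0, 0], [0.3, 0, 0, 0, 0]]
  ]
}}

```text
time: 38.75
ee_pos: [0.4647, 0.2518, 0.2023]
ee_rot: [-180.0, -0.0, 89.9]
force: [-0.2, 0.3, -0.2]
opening: 0.651
gripper_force: 0.0
```

Run:
```python
from h import *
s,im=snap('wrist','w8'); s,im2=snap('scene','s8')
b=cv2.resize(im2[190:310,160:520],(800,267),interpolation=cv2.INTER_CUBIC)
a=cv2.resize(im,(400,300)); a=np.hstack([a,np.zeros_like(a)])
cv2.imwrite('pics/m8.png',np.vstack([a,b])[:,:,::-1])
```

```text
(no output)
```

View pics/m8.png

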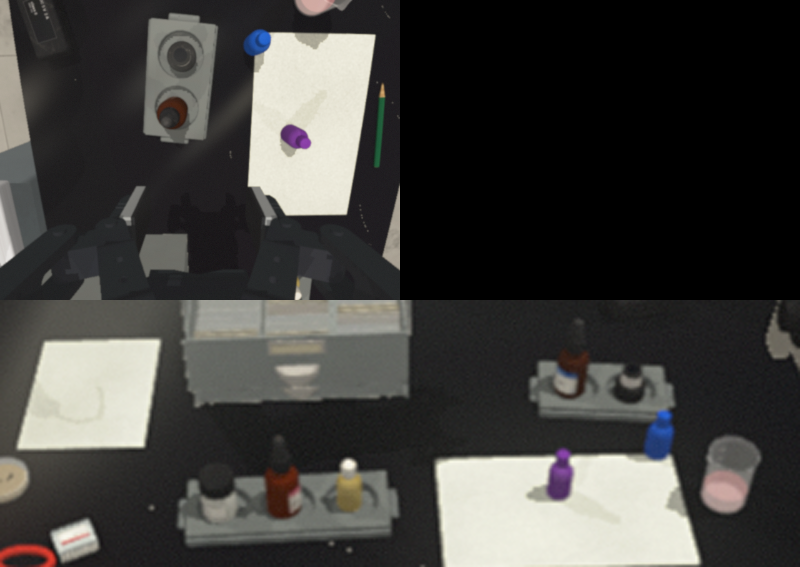

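All five things stand upright in their recesses, and the bystanders and look-alikes look undisturbed.

```bash
python3 -c "
from workcell import manip
print(manip.hand_in())"
```

```text
the job is handed in; nothing more can be done
None
```

Both kits are made up and the job is handed in after about 39 s of robot time: a dropper bottle, the objective case and the oil bottle in the long tray, and the other dropper bottle and the eyepiece in the short tray, all upright in the last camera views (hand-in returned no verdict).

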